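Clear the jug and snap the cap onto the turntable spindle

TASK

Lift the steel jug by its handle off the wire stand in the middle of the turntable and stand it upright, roughly in the middle of the dark square rubber mat. Then take the blue cap by its white knob, press it straight down onto the brass stud that the jug was covering until it clicks, and keep pressing until the orange spring collar under it is pushed right down, or nearly so; finish while still holding the cap pressed down like that. Leave the three brushes standing and do not disturb the vase or the funnel.

Things in the scene. Friction and masses are not known exactly. Their poses are not given: they have to be found in the camera images.
- jug_centre (a point): Stainless steel jug, body about 100 mm across (base 96 mm) and 110 mm high, 0.17 to 0.33 kg, standing on a wire ring 60 mm above the shelf. Point on the jug's axis 55 mm above its underside. The jug's own -x axis points from its axis to the handle, z is up.
- jug_handle (a point): Grip point on the jug's handle, 80 mm from the jug's axis, 92 mm above its underside. The handle is a strap 14 mm wide (along the jug's y): a level top bar (top face at 105 mm height) runs from the rim to an upright bar (80 to 90 mm from the axis, 30 to 105 mm high). Pinch it across its 14 mm width from above, where the bars meet.
- mat: Fixed dark rubber mat, 160 mm square, 4 mm thick, on the shelf to the left or right of the turntable. Origin at the centre of its underside. Place for the jug.
- cap_centre (a point): Blue snap cap, 38 mm across, open below, 52 mm high: skirt and top plate up to 32 mm, then a white round knob, 24 mm across, 20 mm high, to grip. Point on its axis 26 mm above its lower rim (6 mm below the knob's foot); z to the knob. About 40 g. Mouth 23 mm wide with a rounded inner lip, bore 33 mm wide, 28 mm deep. Stands mouth down on the saucer.
- stud_top (a point): Top centre of the fixed brass stud in mid-turntable, 52 mm above the shelf, 18 mm thick, top 7 mm tapered to 10 mm. Sprung balls 11.5 mm below the top: pressing the cap over them takes about 9 N, then the force drops (click) and it is drawn down. Cap centre is 14 mm above this point when the balls give most, 10 mm when the rim meets the free collar, 2 mm with the collar fully down.
- collar (a joint): Orange collar 44 mm across around the foot of the stud, on which the cap's rim presses: travel downwards in m, 0 free to 0.008 fully down against a stop. Its spring takes 1.5 N per mm (12 N at the stop). It springs back when the pressing stops, to about 0.003 or less with the cap clicked on.
- brush1: Red upright brush standing loose on the tray, 117 mm from the stud, on the side away from the robot; 44 mm across at the foot, handle 16 mm thick, 127 mm high. Origin at the centre of its foot.
- brush2: Wooden brush, same shape and size as the red one.
- brush3: Yellow brush, same shape and size as the red one.
- vase: White ceramic vase, 88 mm across, 120 mm high, standing loose on the shelf behind the turntable. Origin at the centre of its foot.
- funnel: Green plastic funnel standing mouth down on the shelf, 104 mm across, 110 mm high, loose. Origin at the centre of its underside.
- saucer: Fixed upturned terracotta saucer, 12 mm high, 90 mm across on top, carrying the cap, on the other side of the turntable from the mat. Origin at the centre of its underside.
- turntable: Black turntable, tray 300 mm across, floor 18 mm above the shelf; it turns stiffly about the stud. A wire ring, 42 mm radius, top 60 mm above the shelf, stands round the stud and carries the jug. Origin at its centre at shelf height; the brushes stand towards its +x.

How it is judged:
On the way, in this order (a step that is already met when the one before it is completed fails the run):
1. the jug is lifted clear of its stand (height (world z) of jug_centre above 0.13 m), for 0.1 s.
2. the jug stands upright on the mat (horizontal distance between jug_centre and mat below 0.05 m and height (world z) of jug_centre below 0.064 m and angle between jug_centre's own z axis and vertical below 0.1 rad), for 0.2 s.
3. the cap is clicked onto the stud (horizontal distance between cap_centre and stud_top below 0.004 m and z of cap_centre in the frame of stud_top below 0.0105 m and angle between cap_centre's own z axis and vertical below 0.12 rad), for 0.1 s.
At the end, for the whole second after the job is handed in: The cap sits upright (within 0.12 rad) and centred (within 4 mm) on the stud, past the click, and is still being pressed so that the collar is at least 5.5 of its 8 mm down; the jug stands upright (within 0.1 rad) on the mat with its axis within 50 mm of the mat's centre (all of step 2 and value of joint collar above 0.0055 m and horizontal distance between cap_centre and stud_top below 0.004 m and z of cap_centre in the frame of stud_top below 0.008 m and angle between cap_centre's own z axis and vertical below 0.12 rad); the arm keeps its last pose, push and grip.
It fails at once if a brush is knocked over (angle between any of brush1, brush2, brush3's own z axis and vertical above 0.5 rad).
It fails at once if the vase or the funnel is disturbed (distance of any of vase, funnel from where it was at the start of the episode above 0.03 m).
It fails at once if the jug is tipped over (angle between jug_centre's own z axis and vertical above 0.6 rad).
It also fails if it takes over 61 s, if anything falls off the work surface, if the arm or the gripper's body presses on something with over 40 N, if the wrist force passes 120 N, or if a joint passes its speed limit or range.

ROBOT

A 7-joint arm with a two-finger parallel gripper is mounted at the origin on the work surface. World frame = base frame: x ahead of the robot, y to its left, z up, the work surface at z = 0. Lengths are in m, angles in rad, forces in N, time in s.
With the tool pointing down it reaches from about 0.425 to 0.95 m from the base axis. Payload 4.7 kg.
Tool frame: the origin (TCP) lies on the centre line of the jaws, within the pads' length; the fingertips stand robot.nose_length ahead of it and the grasp point (between the pads) lies 8 mm behind it (robot.nose_length is the distance from the TCP to the fingertips, in m); z points along the fingers, x is the direction in which the jaws open and shut, and the axes are right-handed (so a half turn about z gives the same grasp; the last joint's range is limited). The gripper opens to 85 mm and grips with 20 to 120 N. Pads are 22 mm wide; open, the fingers measure 114 mm over their backs; the gripper's body (76 mm by 85 mm) begins 54 mm behind the grasp point. The pads swing forward as they close: fully open they stand 13 mm farther back than shut.
Start: joints at [-1.314, 0.469, -0.049, 1.532, 0.024, 1.141, -0.082], TCP at [0.19, 0.648, 0.242] pointing down, gripper open.
Joint ranges: [-2.59, 2.59], [-0.33, 1.99], [-1.39, 1.29], [0.1, 2.45], [-1.04, 4.18], [0.21, 1.99], [-2.66, 2.66]. Speed limits (rad/s): [2.57, 2.57, 3.14, 3.14, 3.14, 3.14, 3.14].

INTERFACE

Orientations are given as [roll, pitch, yaw] about the fixed x, y, z axes, in that order (R = Rz(yaw) Ry(pitch) Rx(roll)).
In Python, from plant import robot gives the robot as it stands. Calls block until the motion is done:
- robot.goto(position, orientation): joint-space move of the TCP to a pose.
- robot.move_straight(position, vel=0.15, attitude=None, contact_N=None): straight line of the TCP; attitude=None keeps the orientation; vel is the mean speed in m/s. With contact_N (N) it stops when the force on the tool has changed by that much, and returns True; else False.
- robot.move_joints(angles): joint-space move.
- robot.grip(opening, strength=None): opening from 0.0 (shut) to 1.0 (fully open); strength is the grip in N (None keeps the last); returns when the fingers have stopped.
- robot.sleep(seconds).
- robot.inverse_kinematics(position, orientation): joint angles nearest the present ones, or None.
- robot.sense(): the state.
- robot.grab_frame(name): name is "side" or "top" or "wrist"; returns a dict with "image" (420x560x3 uint8, red, green, blue), "range_z" (420x560 float32, m along the optical axis (not along the pixel's ray), 0 where there is no reading), "fx", "fy", "cx", "cy" (pixels), "dist_coeffs" ([k1, k2, p1, p2, k3] as OpenCV has them; the pictures are not rectified), "R" (3x3) and "t" (3): a world point X has camera coordinates R X + t. Camera axes: x right, y down, z forward; pixel columns grow to the right and rows downward; lengths in m; the calibration is good to about 2 mm. A picture is of the moment at which its call begins.
A pose or a line that the arm cannot do raises robot.IKError and nothing moves.
- robot.close_job(): hands the job in, once; it reports no verdict.
The state is a dict: "t": time; "joint_pos": joint angles; "joint_velocities": joint speeds; "effort": joint torques, N m; "tcp_pos": TCP position; "tcp_rot": TCP orientation; "wrist_force": force on the tool from outside, world axes, zero at the start; "torque": the same for the moment, N m; "opening": opening from 0.0 (shut) to 1.0 (fully open).
Only numpy, scipy, OpenCV 4.12 (cv2) and the standard library are available. Lean on these libraries where they do the work, as an engineer would, in place of code of your own. Each camera call takes 0.05 s, during which the arm holds its last target.

## Working session

There is one attempt and no reset: what is moved stays moved. The work goes in short steps, each a Python script; the robot and the scene stay as the last script left them, time stands still between calls to the robot, and variables do not carry over. Pictures are saved under pics/ and viewed, and the job is handed in when it is done.

```bash
ls; mkdir -p pics; python3 - <<'E'
from plant import robot
import cv2
print(robot.sense(), robot.nose_length)
for n in ["side","top","wrist"]:
    f=robot.grab_frame(n)
    cv2.imwrite(f"pics/a_{n}.png",f["image"][:,:,::-1])
    print(n,f["fx"],f["fy"],f["cx"],f["cy"],f["dist_coeffs"],f["R"],f["t"],(f["range_z"]>0).mean())
E
```

```text
pics
{'t': 0.0, 'joint_pos': array([-1.3139058 ,  0.46945187, -0.04856989,  1.53368262,  0.0241142 ,
        1.14097643, -0.08229944]), 'joint_velocities': array([ 6.15193049e-04,  1.03229026e-03, -1.02544076e-03, -5.48387919e-05,
        1.40932585e-04, -2.25746441e-03, -1.85208847e-04]), 'effort': array([-8.58091717e-04, -5.10293663e+01, -4.68900218e-02, -2.37716085e+01,
        1.07028085e-02,  7.67764344e-03,  3.85500655e-06]), 'tcp_pos': array([0.19014437, 0.64709119, 0.24125907]), 'tcp_rot': array([3.14149873e+00, 1.92999719e-03, 1.28502123e+00]), 'wrist_force': array([ 0.4327477 ,  0.34816008, -0.28532841]), 'torque': array([0.04500945, 0.05519059, 0.00733591]), 'opening': 1.0031004438922968} 0.011
side 430.18930607934453 430.18930607934453 275.5084575113457 206.70087484379042 [0.02604332 0.         0.         0.         0.        ] [[ 0.70085284 -0.7132648  -0.00765629]
 [-0.47218469 -0.45586932 -0.75446987]
 [ 0.53464654  0.53238753 -0.65629002]] [-0.41875892  0.3778075   0.69294221] 0.9958503401360544
top 399.5091967682529 399.5091967682529 276.1295763703902 218.72594648368872 [-0.0455051  0.         0.         0.         0.       ] [[-0.01551839 -0.99976309 -0.01526262]
 [-0.98969668  0.01753151 -0.14210249]
 [ 0.1423364   0.01290016 -0.98973427]] [0.02547871 0.59601096 0.87959654] 0.9962117346938776
wrist 318.38240456170473 318.38240456170473 285.7081268137487 210.03659173623942 [-0.02141225  0.          0.          0.          0.        ] [[ 0.28133417  0.95960933 -0.00100529]
 [ 0.92382484 -0.27055931  0.27082343]
 [ 0.2596127  -0.0771206  -0.96262852]] [-0.67418993 -0.03397208  0.37744294] 0.9959056122448979
```

View pics/a_side.png

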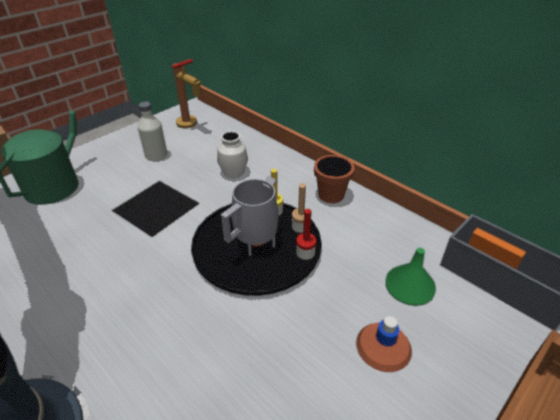

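View pics/a_top.png

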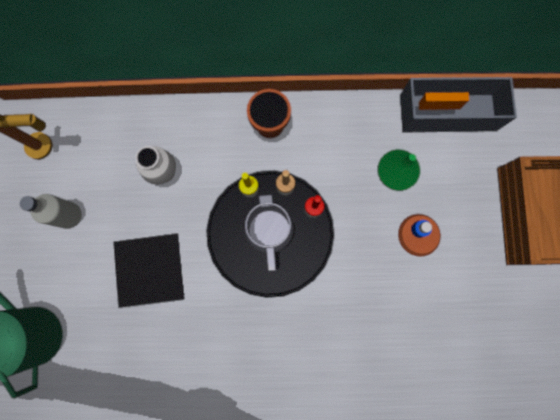

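View pics/a_wrist.png

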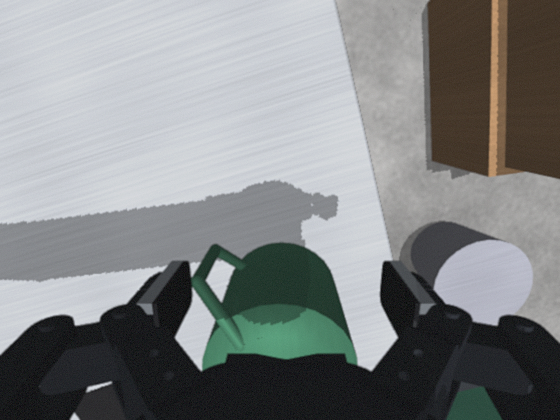

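```bash
cat > h.py <<'E'
import numpy as np, cv2
from plant import robot
def cam(f):
    return np.array([[f["fx"],0,f["cx"]],[0,f["fy"],f["cy"]],[0,0,1.]]),np.array(f["dist_coeffs"])
def rays(f,px):
    K,d=cam(f); p=cv2.undistortPoints(np.array(px,float).reshape(-1,1,2),K,d).reshape(-1,2)
    return np.c_[p,np.ones(len(p))]
def plane(f,px,z):
    R=np.array(f["R"]);t=np.array(f["t"]); D=rays(f,px)@R; C=-R.T@t
    return C+D*((z-C[2])/D[:,2])[:,None]
def cloud(f):
    h,w=f["range_z"].shape; u,v=np.meshgrid(np.arange(w),np.arange(h))
    D=rays(f,np.c_[u.ravel(),v.ravel()]); X=D*f["range_z"].reshape(-1,1)
    return ((X-np.array(f["t"]))@np.array(f["R"])).reshape(h,w,3)
def mask(f,lo,hi,roi=None):
    m=cv2.inRange(cv2.cvtColor(f["image"],cv2.COLOR_RGB2HSV),lo,hi)
    if roi is not None:
        k=np.zeros_like(m); x0,y0,x1,y1=roi; k[y0:y1,x0:x1]=255; m&=k
    return m
def big(m):
    c,_=cv2.findContours(m,cv2.RETR_EXTERNAL,cv2.CHAIN_APPROX_NONE); return max(c,key=cv2.contourArea)
def save(f,n,s=None):
    im=f["image"][:,:,::-1]
    if s: x0,y0,x1,y1,k=s; im=cv2.resize(im[y0:y1,x0:x1],None,fx=k,fy=k,interpolation=cv2.INTER_CUBIC)
    cv2.imwrite(f"pics/{n}.png",im)
def circ(P):
    A=np.c_[2*P[:,:2],np.ones(len(P))]; s=np.linalg.lstsq(A,(P[:,:2]**2).sum(1),rcond=None)[0]
    return s[:2],np.sqrt(s[2]+s[0]**2+s[1]**2)
E
python3 - <<'E'
from h import *
f=robot.grab_frame("top"); np.set_printoptions(precision=4,suppress=True)
P=cloud(f)
# mat
c=big(mask(f,(0,0,0),(179,255,60),(105,225,195,315))); r=cv2.minAreaRect(c)
q=plane(f,cv2.boxPoints(r),0.004); print("mat",q.mean(0),[np.linalg.norm(q[i]-q[i-1]) for i in range(4)])
# turntable
c=big(mask(f,(0,0,0),(179,255,60),(195,160,345,305))); hull=cv2.convexHull(c).reshape(-1,2)
print("tt rim z?",P[285:296:2,271,2]); 
for z in (0.018,0.025,0.03): print("tt",circ(plane(f,hull,z)))
# jug, by depth
z=P[:,:,2]; m=(z>0.155)&(z<0.185); m[:, :240]=0;m[:,300:]=0; m[:200]=0;m[280:]=0
ys,xs=np.nonzero(m); Q=P[m]
print("jugtop",len(Q),Q.min(0),Q.max(0))
for y in range(236,276,3): 
    s=m[y]; 
    if s.any(): print(y,np.nonzero(s)[0][[0,-1]],P[y][s].mean(0))
# knob
k=mask(f,(0,0,150),(179,60,255),(405,215,440,245)); print("depth knob",P[k>0][np.argsort(P[k>0][:,2])][-40:].mean(0))
b=mask(f,(105,120,60),(130,255,255),(400,205,445,255)); print("blue",P[b>0].mean(0),P[b>0][:,2].max())
o=mask(f,(0,100,60),(15,255,255),(390,205,450,265));hh=cv2.convexHull(big(o|b|k)).reshape(-1,2)
print("saucer",circ(plane(f,hh,.006)))
g=mask(f,(50,100,40),(80,255,255),(370,140,425,195)); print("funnel",P[g>0].mean(0),P[g>0].max(0))
for n,lo,hi,roi in (("yel",(22,120,100),(35,255,255),(235,165,262,200)),("red",(0,150,100),(6,255,255),(300,190,330,220)),("wood",(5,80,80),(20,220,255),(272,165,300,198))):
    w=mask(f,lo,hi,roi)>0; Q=P[w]; T=Q[Q[:,2]>Q[:,2].max()-.02]; print(n,T.mean(0),Q[:,2].max(),Q[Q[:,2]<.06].mean(0))
save(f,"b_jug",(190,160,350,300,5))
save(f,"b_cap",(370,180,470,280,6))
s=robot.grab_frame("side"); save(s,"b_side",(180,150,340,300,5)); save(s,"b_sidecap",(340,230,450,380,4))
E
```

```text
mat [0.4842 0.3243 0.004 ] [np.float64(0.15857404047166873), np.float64(0.15865492484797206), np.float64(0.15760831167861827), np.float64(0.1551313716871009)]
tt rim z? [0.0169 0.0179 0.0173 0.017  0.0227 0.0259]
tt (array([0.5679, 0.0318]), np.float64(0.1484276857404766))
tt (array([0.5671, 0.0316]), np.float64(0.1473196034047437))
tt (array([0.5666, 0.0315]), np.float64(0.1465281160220778))
jugtop 491 [ 0.4772 -0.0158  0.1551] [0.6173 0.0749 0.1727]
236 [248 288] [0.5442 0.0307 0.1667]
239 [250 286] [0.5382 0.0307 0.1667]
242 [253 283] [0.5322 0.0274 0.1674]
245 [257 279] [0.5263 0.0299 0.1664]
248 [264 273] [0.5207 0.0301 0.1621]
251 [267 273] [0.5145 0.0268 0.1645]
254 [267 274] [0.5086 0.0262 0.1636]
257 [268 274] [0.5027 0.0253 0.1646]
260 [268 274] [0.4968 0.0254 0.1638]
263 [268 274] [0.4909 0.0255 0.1642]
266 [268 275] [0.485  0.0246 0.1641]
269 [269 275] [0.4791 0.0237 0.1636]
depth knob [ 0.5698 -0.3235  0.0649]
blue [ 0.5662 -0.3127  0.0407] 0.047640608668957314
saucer (array([ 0.5604, -0.3301]), np.float64(0.05257103727142442))
funnel [ 0.7086 -0.2745  0.0401] [0.7661 0.0037 0.9557]
yel [0.4651 0.0037 0.9557] 0.9556503592551088 [0.6717 0.0793 0.0553]
red [0.4651 0.0037 0.9557] 0.9556503592551088 [ 0.6195 -0.0683  0.0562]
wood [ 0.6762 -0.007   0.1416] 0.14739192106685237 [ 0.6759 -0.0056  0.0527]
```

```bash
python3 -c "
import cv2,numpy as np
a=cv2.imread('pics/b_jug.png');b=cv2.imread('pics/b_side.png');a=cv2.resize(a,(400,350));b=cv2.resize(b,(400,375))
c=np.zeros((375,800,3),np.uint8);c[:350,:400]=a;c[:,400:]=b;cv2.imwrite('pics/b_mix.png',c)"
```

```text
(no output)
```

View pics/b_mix.png

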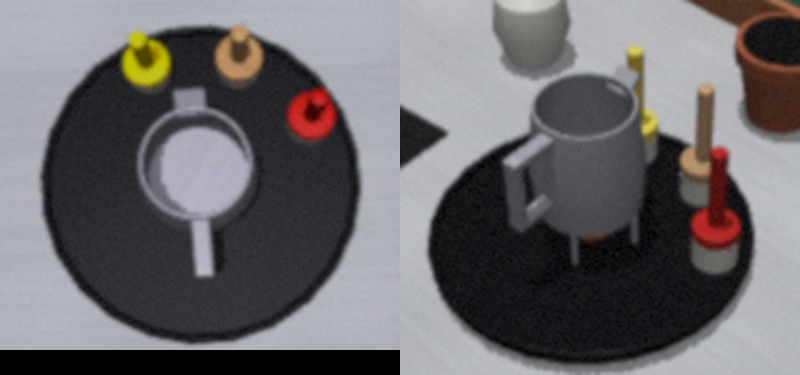

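View pics/b_cap.png

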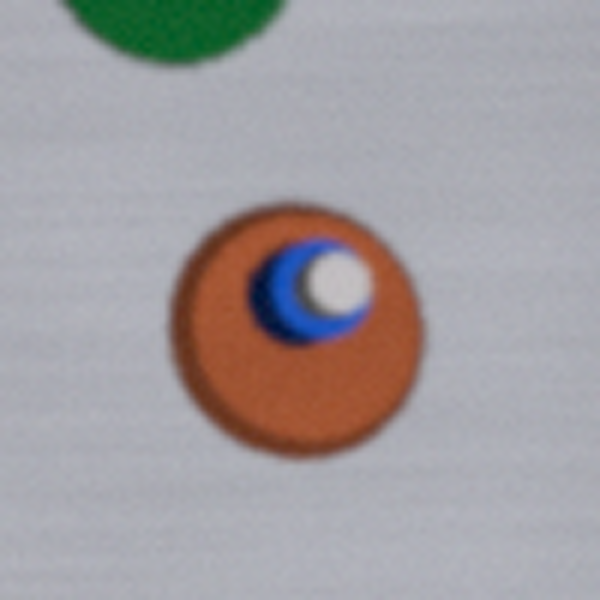

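The top view shows the jug at about (0.567, 0.031), with its handle end at px (271,269) pointing towards the robot. The mat is at (0.484, 0.324) and the cap knob at px (425,228), with the saucer on the right. I'll hover above the handle and check with the wrist camera.

```bash
python3 - <<'E'
from h import *
np.set_printoptions(precision=4,suppress=True)
yaw=1.656
print(robot.inverse_kinematics([0.404,0.318,0.11],[np.pi,0,yaw]))
robot.goto([0.487,0.0245,0.27],[np.pi,0,yaw])
s=robot.sense(); print(s["t"],s["tcp_pos"],s["tcp_rot"],s["wrist_force"])
f=robot.grab_frame("wrist"); save(f,"c_w"); P=cloud(f); z=P[:,:,2]
m=(z>.158)&(z<.172)&(P[:,:,0]<.515)&(P[:,:,0]>.44)&(abs(P[:,:,1]-.025)<.05)
Q=P[m]; print(len(Q))
for x in np.arange(.47,.515,.006):
    q=Q[(abs(Q[:,0]-x)<.003)]
    if len(q): print(x,len(q),q[:,1].min(),q[:,1].max(),q[:,1].mean(),q[:,2].mean())
t=robot.grab_frame("top"); save(t,"c_t")
E
```

```text
[-0.7343  0.3737 -0.018   2.0403  0.0099  0.7277  0.8975]
2.7 [0.4871 0.0254 0.2699] [-3.1416 -0.0001  1.6576] [ 0.1325  0.3924 -0.6812]
866
0.476 106 0.01981999584148191 0.03316456103781921 0.02671493953835212 0.16253352828263373
0.482 137 0.020076623920691056 0.03371522242807246 0.026865990044521608 0.1634779094407704
0.488 134 0.020535371693234047 0.03426144413675307 0.02732775306020776 0.1635345234685471
0.494 127 0.021069333353997854 0.03483249152656304 0.027871400350312745 0.1634336700634119
0.5 127 0.021523334675531754 0.03454602849332834 0.028102741561118937 0.16366306690121296
0.506 118 0.02201188198144559 0.03519009958807216 0.028618650165172742 0.1636653726912793
0.512 117 0.022489332080022222 0.035750794793344004 0.02897653519033167 0.16353987998458677
```

View pics/c_w.png

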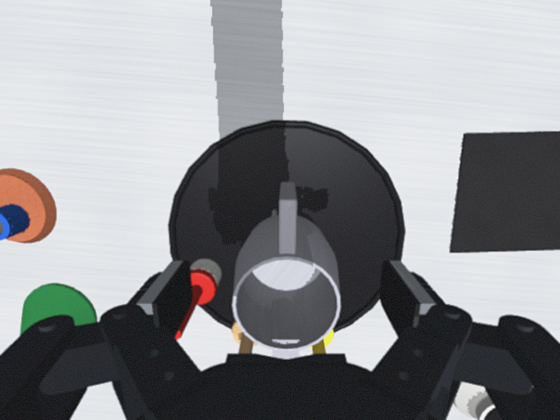

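The wrist view shows the handle bar at px (288,185–255) between the open jaws. It sits at y≈0.027 with a heading of about 0.07 rad, which agrees with the top view to within 2 mm. Now I'll grasp and lift.

```bash
python3 - <<'E'
from h import *
np.set_printoptions(precision=4,suppress=True)
def st(l):
    s=robot.sense(); print(l,round(s["t"],2),s["tcp_pos"],s["tcp_rot"],s["wrist_force"],s["torque"],round(s["opening"],3))
r=robot.move_straight([0.486,0.0264,0.145],vel=0.12,attitude=[np.pi,0,1.64],contact_N=12); st(r)
robot.grip(0.0,110); st("grip")
robot.move_straight([0.486,0.0264,0.175],vel=0.06); st("up")
f=robot.grab_frame("side"); save(f,"d_s",(120,80,380,300,3)); 
E
```

```text
False 3.99 [0.4866 0.0264 0.1456] [ 3.1402 -0.0002  1.6399] [-0.1479  0.0534  0.2718] [ 0.018  -0.0184  0.0121] 1.001
grip 4.66 [0.4861 0.0264 0.1452] [ 3.1414 -0.0001  1.64  ] [-0.2086  0.5128  2.2998] [ 0.      0.0833 -0.017 ] 0.145
up 5.31 [0.4858 0.0265 0.1751] [-3.1415 -0.0002  1.6402] [-0.6575 -0.2515 -2.2017] [-0.0266  0.2364  0.0067] 0.143
```

View pics/d_s.png

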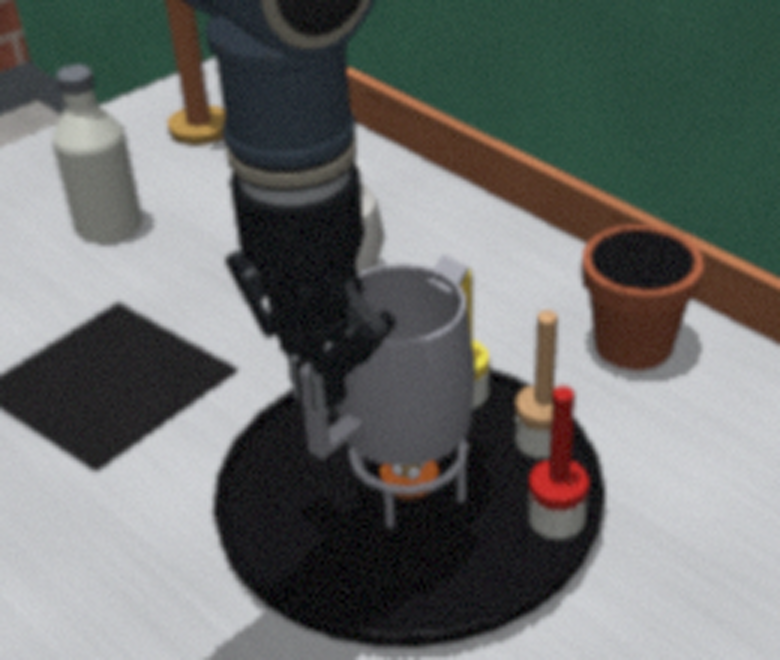

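The side view shows the jug upright and clear of the ring, with the orange collar visible below it and the brushes standing. Next I'll carry it to the mat.

```bash
python3 - <<'E'
from h import *
np.set_printoptions(precision=4,suppress=True)
def st(l):
    s=robot.sense(); print(l,round(s["t"],2),s["tcp_pos"],s["tcp_rot"],s["wrist_force"],s["torque"],round(s["opening"],3))
robot.move_straight([0.486,0.0264,0.25],vel=0.12); robot.sleep(.1); st("lift")
robot.move_straight([0.403,0.319,0.2],vel=0.15); st("over")
f=robot.grab_frame("top"); save(f,"e_t",(60,140,360,330,2.5)); 
E
```

```text
lift 6.23 [0.4853 0.0264 0.2489] [-3.1393  0.0004  1.64  ] [-0.065   0.1066 -2.5251] [-0.0207  0.1505  0.0339] 0.151
over 8.44 [0.4034 0.3183 0.2001] [3.1414 0.0001 1.6387] [ 0.3134  0.3647 -2.757 ] [ 0.0188  0.1945 -0.0339] 0.145
```

View pics/e_t.png

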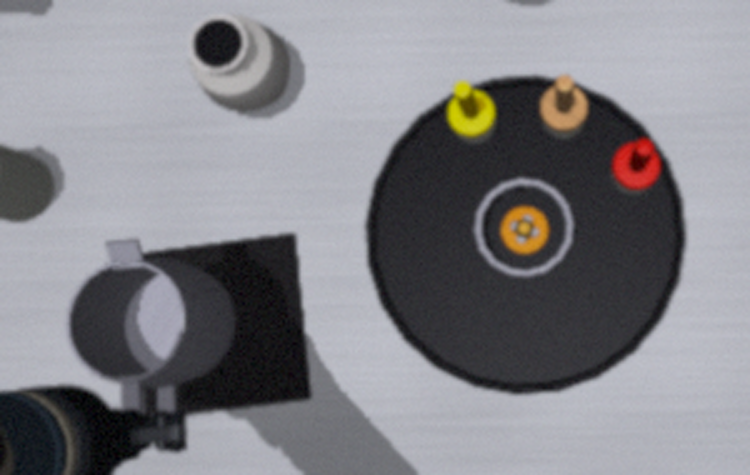

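The top view shows the jug held over the mat; it looks displaced because of its height. The stud and collar are visible at px (270,232). Now I'll set the jug down.

```bash
python3 - <<'E'
from h import *
np.set_printoptions(precision=4,suppress=True)
def st(l):
    s=robot.sense(); print(l,round(s["t"],2),s["tcp_pos"],s["tcp_rot"],s["wrist_force"],s["torque"],round(s["opening"],3))
robot.move_straight([0.403,0.319,0.105],vel=0.12); st("low")
r=robot.move_straight([0.403,0.319,0.080],vel=0.03,contact_N=4); st(r)
f=robot.grab_frame("side"); save(f,"f_s",(60,80,320,300,3)); 
E
```

```text
low 9.43 [0.4035 0.3194 0.1056] [ 3.1405 -0.0009  1.6399] [ 1.0484  0.2813 -2.3318] [-0.0654  0.1505 -0.0682] 0.144
True 10.0 [0.4029 0.3191 0.0896] [-3.141 -0.     1.64 ] [-0.0322  0.5468  3.9466] [0.0798 0.1235 0.0317] 0.144
```

View pics/f_s.png

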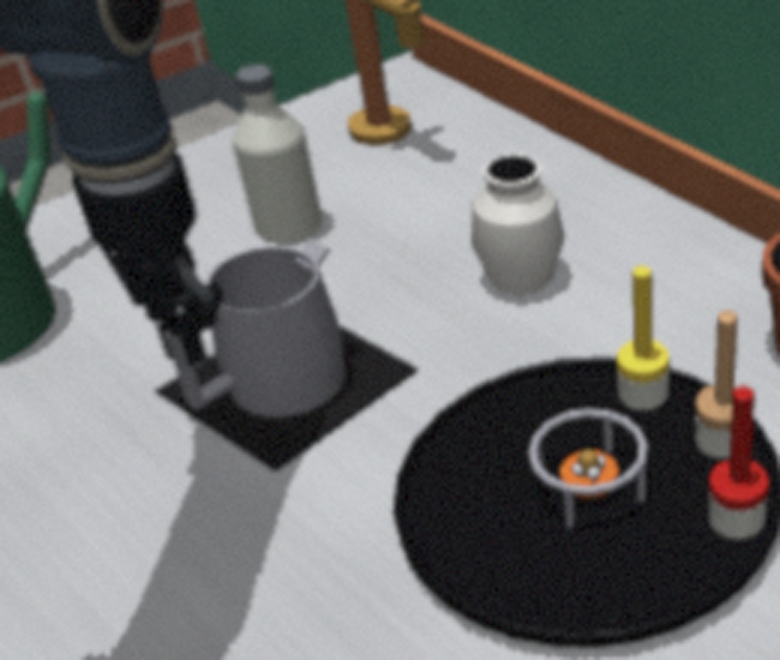

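The jug touched down at z=0.0896, right for the mat, and it is upright within the mat (crop px (280,380)). I'll release it, go up, then look at the stud and cap with the wrist camera.

```bash
python3 - <<'E'
from h import *
np.set_printoptions(precision=4,suppress=True)
def st(l):
    s=robot.sense(); print(l,round(s["t"],2),s["tcp_pos"],s["wrist_force"],round(s["opening"],3))
robot.move_straight([0.403,0.319,0.0885],vel=0.03); 
robot.grip(1.0,60); st("rel")
robot.move_straight([0.403,0.319,0.23],vel=0.2); st("up")
robot.goto([0.565,0.031,0.22],[np.pi,0,1.6]); robot.sleep(.3); st("stud")
f=robot.grab_frame("wrist"); save(f,"g_w"); np.save("stud_w.npy",f,allow_pickle=True)
robot.goto([0.568,-0.323,0.22],[np.pi,0,1.2]); robot.sleep(.3); st("cap")
f=robot.grab_frame("wrist"); save(f,"g_c"); np.save("cap_w.npy",f,allow_pickle=True)
f=robot.grab_frame("top"); save(f,"g_t"); np.save("top2.npy",f,allow_pickle=True)
f=robot.grab_frame("side"); save(f,"g_s"); np.save("side2.npy",f,allow_pickle=True)
E
```

```text
rel 11.0 [0.403  0.319  0.0884] [-0.4817 -0.168   0.142 ] 1.002
up 11.86 [0.4023 0.3185 0.2289] [ 0.2511 -0.0156 -0.1134] 0.998
stud 13.41 [0.5649 0.032  0.22  ] [-0.1653  0.3847 -0.2277] 0.999
cap 15.09 [ 0.5685 -0.322   0.2201] [-0.348  -0.026  -0.9511] 1.001
```

View pics/g_w.png

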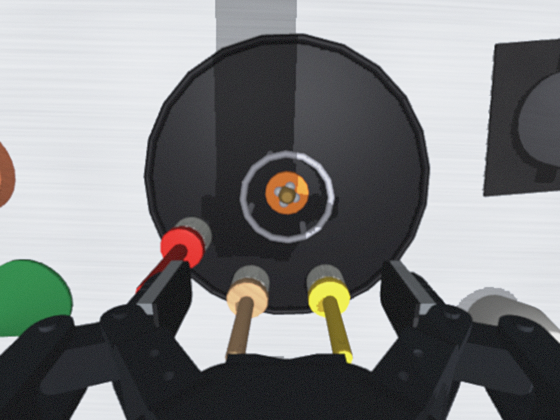

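View pics/g_c.png

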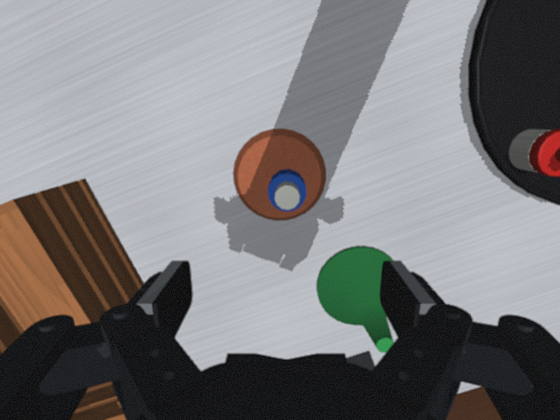

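View pics/g_t.png

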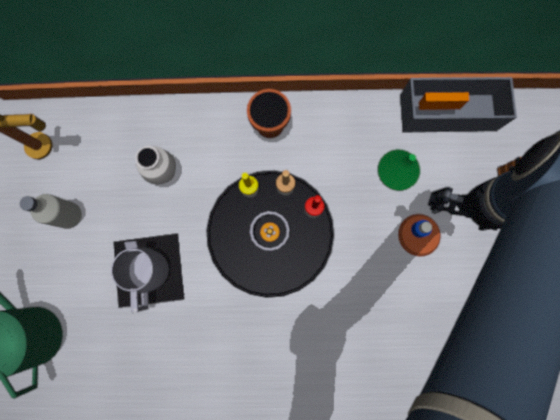

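View pics/g_s.png

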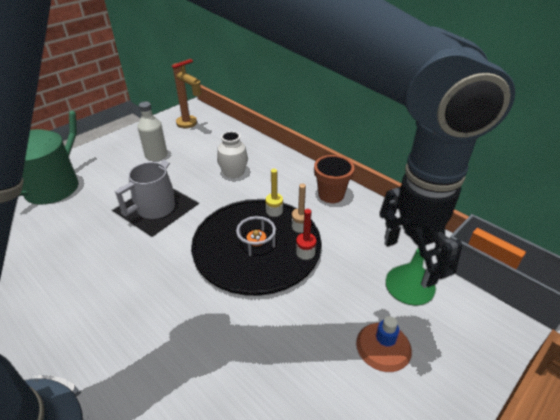

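Wrist view: stud at px (287,194) and cap knob at px (287,197). In the top and side views the jug stands on the mat and nothing else has been disturbed. Next I'll compute positions from several views.

```bash
python3 - <<'E'
from h import *
np.set_printoptions(precision=4,suppress=True)
L=lambda n:np.load(n,allow_pickle=True).item()
sw,cw,tp,sd=L("stud_w.npy"),L("cap_w.npy"),L("top2.npy"),L("side2.npy")
for n,f,roi in (("wrist",sw,(255,160,320,225)),("top",tp,(255,216,285,246)),("side",sd,(238,220,275,250))):
    o=mask(f,(5,120,80),(22,255,255),roi); h=cv2.convexHull(big(o)).reshape(-1,2)
    print(n,"collar",circ(plane(f,h,.036)),len(h))
    g=mask(f,(0,0,90),(179,70,255),(238,146,336,246) if n=="wrist" else (247,208,293,254))
    if n!="side":
        h=cv2.convexHull(big(g)).reshape(-1,2); print("  ring",circ(plane(f,h,.0585)))
# stud tip wrist crop
save(sw,"h_stud",(250,155,325,230,8)); 
for n,f,roi in (("wrist",cw,(265,160,310,215)),("top",tp,(405,212,440,246)),("side",sd,(370,308,405,350))):
    b=mask(f,(105,120,40),(130,255,255),roi); k=mask(f,(0,0,110),(179,70,255),roi)
    if n=="side": k=mask(f,(0,0,110),(179,70,255),(380,314,402,331))
    h=cv2.convexHull(big(k)).reshape(-1,2); e=cv2.minEnclosingCircle(h)
    print(n,"knob",circ(plane(f,h,.064)),e)
    h=cv2.convexHull(big(b|k)).reshape(-1,2); print("   cap44",circ(plane(f,h,.04)))
save(cw,"h_cap",(250,155,325,230,8))
j=cv2.HoughCircles
E
python3 -c "
import cv2,numpy as np
a=cv2.imread('pics/h_stud.png')[:,:400];b=cv2.imread('pics/h_cap.png')
a=cv2.imread('pics/h_stud.png');cv2.imwrite('pics/h_mix.png',cv2.resize(np.hstack([a,b]),(800,400)))"
```

```text
wrist collar (array([0.5655, 0.0334]), np.float64(0.022376957126902526)) 30
  ring (array([0.5654, 0.0336]), np.float64(0.04453345144444718))
top collar (array([0.5677, 0.0315]), np.float64(0.02341793645012438)) 16
  ring (array([0.5676, 0.0317]), np.float64(0.045237623921960596))
side collar (array([0.5689, 0.0349]), np.float64(0.021902134088480105)) 14
wrist knob (array([ 0.5671, -0.3206]), np.float64(0.011698736936442787)) ((286.632080078125, 196.4811248779297), 12.858871459960938)
   cap44 (array([ 0.5663, -0.3201]), np.float64(0.019649743559546785))
top knob (array([ 0.5776, -0.3116]), np.float64(0.040867740573185804)) ((422.0, 219.0), 18.384876251220703)
   cap44 (array([ 0.5682, -0.3195]), np.float64(0.020907030057716543))
side knob (array([ 0.5725, -0.323 ]), np.float64(0.023142313207360495)) ((390.5, 322.0), 13.200478553771973)
   cap44 (array([ 0.5708, -0.3212]), np.float64(0.03393031501454756))
```

View pics/h_mix.png

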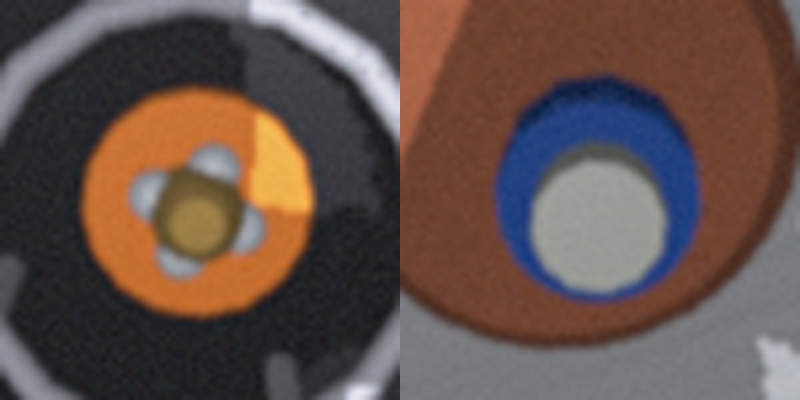

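The wrist, top and side views agree to about 2–3 mm: stud ≈ (0.567, 0.033), cap ≈ (0.568, -0.3205). I'll grip the knob now and check how the cap sits in the hand afterwards.

```bash
python3 - <<'E'
from h import *
np.set_printoptions(precision=4,suppress=True)
def st(l):
    s=robot.sense(); print(l,round(s["t"],2),s["tcp_pos"],s["tcp_rot"],s["wrist_force"],round(s["opening"],3))
robot.move_straight([0.568,-0.3205,0.12],vel=0.15,attitude=[np.pi,0,1.6]); robot.sleep(.2)
f=robot.grab_frame("wrist"); save(f,"i_w0"); np.save("cap_w2.npy",f,allow_pickle=True)
r=robot.move_straight([0.568,-0.3205,0.057],vel=0.06,contact_N=8); st(r)
robot.grip(0.0,80); st("grip")
f=robot.grab_frame("wrist"); save(f,"i_w1")
f=robot.grab_frame("side"); save(f,"i_s1",(300,200,460,380,3))
E
```

```text
False 17.51 [ 0.5683 -0.3207  0.0575] [3.1408 0.0004 1.6   ] [-0.3893 -0.3041  0.7421] 0.999
grip 18.12 [ 0.5683 -0.3207  0.0574] [3.1409 0.0004 1.5999] [-0.2412  0.5838  1.7348] 0.246
```

View pics/i_w0.png

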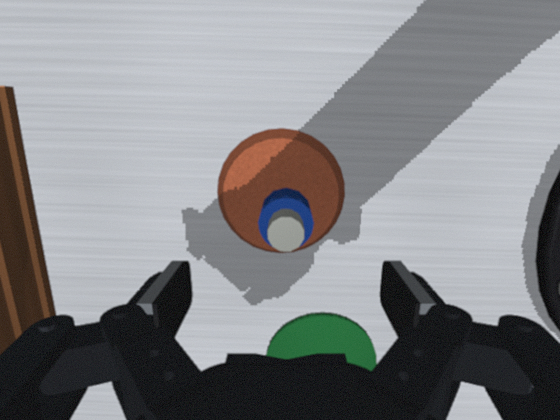

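View pics/i_w1.png

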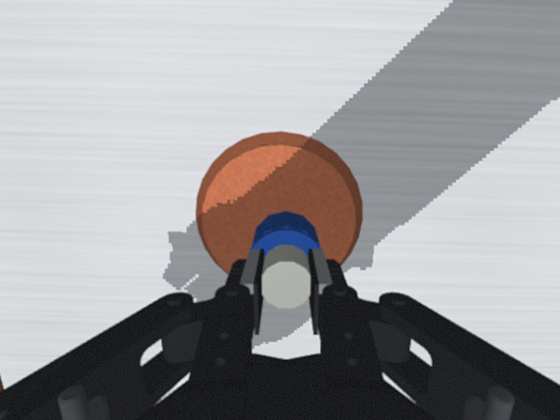

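View pics/i_s1.png

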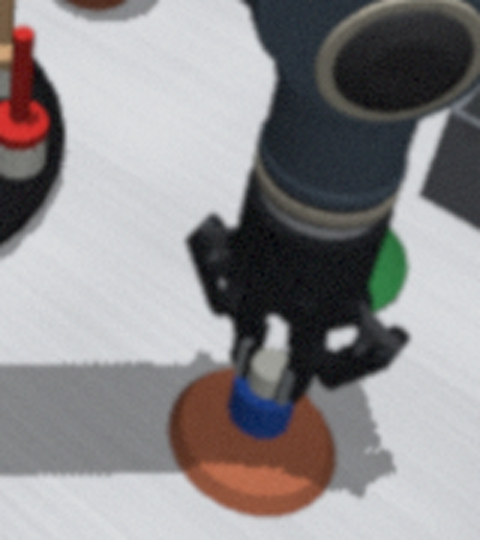

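The jaws hold the knob (wrist px (287,285)) and the cap is upright in the side view. Now I'll lift it, carry it over the stud and compare in the views.

```bash
python3 - <<'E'
from h import *
np.set_printoptions(precision=4,suppress=True)
def st(l):
    s=robot.sense(); print(l,round(s["t"],2),s["tcp_pos"],s["tcp_rot"],s["wrist_force"],round(s["opening"],3))
f=robot.grab_frame("wrist"); k=mask(f,(0,0,110),(60,70,255),(262,262,312,312)); h=cv2.convexHull(big(k)).reshape(-1,2)
print("knob held",circ(plane(f,h,.064)))
g=np.load("cap_w2.npy",allow_pickle=True).item(); k=mask(g,(0,0,110),(60,70,255),(262,214,312,255)); h=cv2.convexHull(big(k)).reshape(-1,2)
print("knob before",circ(plane(g,h,.064)))
robot.move_straight([0.568,-0.3205,0.20],vel=0.15)
robot.move_straight([0.567,0.033,0.20],vel=0.2)
robot.move_straight([0.567,0.033,0.128],vel=0.12); robot.sleep(.3); st("hover")
for n in ("wrist","side","top"):
    f=robot.grab_frame(n); np.save(f"hov_{n}.npy",f,allow_pickle=True); save(f,"j_"+n)
    if n=="wrist":
        k=mask(f,(0,0,110),(60,70,255),(262,262,312,312)); h=cv2.convexHull(big(k)).reshape(-1,2)
        print("knob hover wrist",circ(plane(f,h,robot.sense()["tcp_pos"][2]+.0066)))
    if n=="side": save(f,"j_side2",(200,170,310,280,5))
E
```

```text
knob held (array([ 0.5669, -0.3205]), np.float64(0.011572123113720576))
knob before (array([ 0.5672, -0.3207]), np.float64(0.011592805195849891))
hover 22.33 [0.5673 0.0331 0.1286] [ 3.1405 -0.0003  1.6001] [ 0.1888 -0.1591 -0.1037] 0.243
knob hover wrist (array([0.5657, 0.0329]), np.float64(0.011990412826520778))
```

View pics/j_wrist.png

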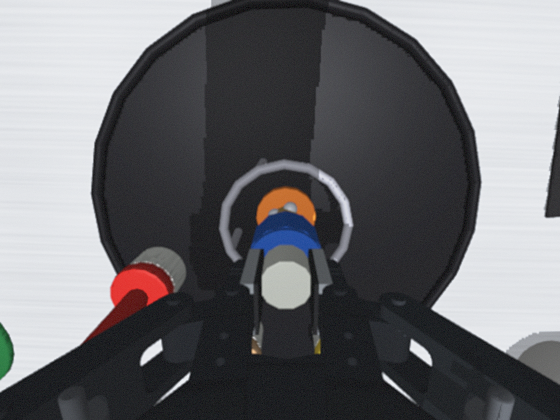

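View pics/j_side2.png

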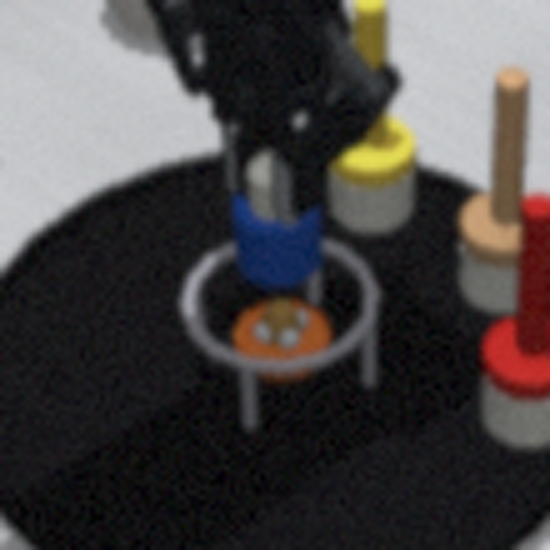

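The wrist camera puts the held cap at (0.5657, 0.0329) and the stud at (0.5655, 0.0334). The side-view centrelines also match once perspective is allowed for (crop px 278.5, expected 278). I'll press down in steps, watching the force.

```bash
python3 - <<'E'
from h import *
np.set_printoptions(precision=4,suppress=True)
def st(l):
    s=robot.sense(); print(l,round(s["t"],2),s["tcp_pos"],s["wrist_force"],s["torque"],round(s["opening"],3)); return s
x,y=0.567,0.0332
robot.grip(0.0,110)
robot.move_straight([x,y,0.100],vel=0.06); st("pre")
r=robot.move_straight([x,y,0.092],vel=0.03,contact_N=10); st(r)
z=0.092
while z>0.0745:
    z-=0.002; robot.move_straight([x,y,z],vel=0.03,); s=st("%.4f"%z)
    if s["wrist_force"][2]>25 or abs(s["wrist_force"][:2]).max()>12: break
f=robot.grab_frame("side"); save(f,"k_side",(200,170,310,280,5))
f=robot.grab_frame("wrist"); save(f,"k_w")
E
```

```text
pre 23.32 [0.567  0.0331 0.0997] [ 0.9799  0.0522 -0.1418] [-0.0228  0.0505  0.0171] 0.237
False 23.73 [0.5669 0.0332 0.0919] [0.2591 0.6535 0.1024] [0.026  0.0236 0.0058] 0.236
0.0900 23.98 [0.567  0.0332 0.0899] [-0.161  -0.6664  0.4196] [ 0.0252 -0.0167 -0.0129] 0.235
0.0880 24.23 [0.567  0.0335 0.0883] [-1.3742  1.0393  3.6527] [ 0.2231  0.3175 -0.0536] 0.24
0.0860 24.48 [0.5674 0.0333 0.0866] [-1.7643  1.1951  4.3328] [0.1747 0.3155 0.0452] 0.237
0.0840 24.73 [0.567  0.0333 0.0841] [-0.9974 -0.2609  1.7423] [0.1748 0.1675 0.002 ] 0.231
0.0820 24.98 [0.5664 0.0333 0.0808] [ 1.5604  0.7001 -6.3226] [ 0.1296 -0.2772  0.0031] 0.236
0.0800 25.23 [0.5664 0.0333 0.079 ] [-0.0095  0.5157 -9.4074] [ 0.2446 -0.3092  0.0363] 0.237
0.0780 25.48 [0.5668 0.0332 0.0785] [-2.4086  0.5642  0.2439] [0.2528 0.4771 0.0278] 0.237
0.0760 25.73 [0.5673 0.0332 0.0768] [-2.3586  1.0472  6.4316] [0.276  0.7027 0.049 ] 0.239
0.0740 25.98 [0.5675 0.0331 0.0752] [-3.901   0.4062  8.768 ] [0.2802 0.7681 0.0984] 0.23
```

View pics/k_side.png

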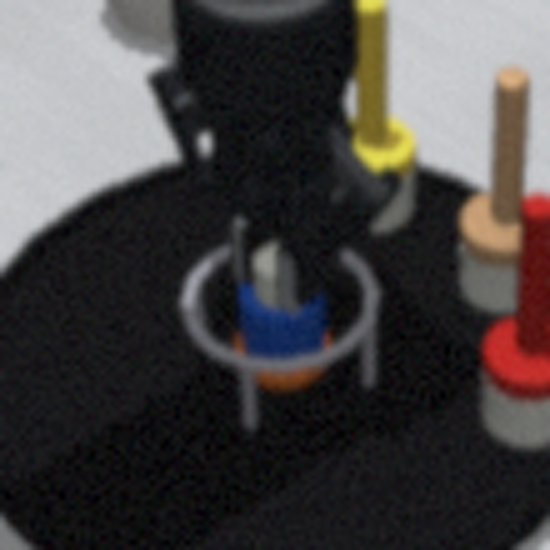

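The force trace shows the click: a push, then the cap is drawn down by about −9 N, then the spring loads up. I'll press on to the stop.

```bash
python3 - <<'E'
from h import *
np.set_printoptions(precision=4,suppress=True)
def st(l):
    s=robot.sense(); print(l,round(s["t"],2),s["tcp_pos"],s["tcp_rot"],s["wrist_force"],round(s["opening"],3)); return s
x,y=0.567,0.0332; z=0.074
while z>0.0655:
    z-=0.001; robot.move_straight([x,y,z],vel=0.02); robot.sleep(.2); s=st("%.4f"%z)
    if s["wrist_force"][2]>22: break
f=robot.grab_frame("side"); save(f,"l_side",(200,170,310,280,5)); save(f,"l_sf")
f=robot.grab_frame("wrist"); save(f,"l_w")
f=robot.grab_frame("top"); save(f,"l_t")
E
```

```text
0.0730 26.53 [0.5676 0.0332 0.0745] [ 3.1403 -0.0008  1.5999] [-4.0032  0.8305  9.5403] 0.235
0.0720 26.98 [0.5676 0.0332 0.0736] [ 3.1403 -0.0009  1.5999] [-4.2556  1.0333 11.688 ] 0.233
0.0710 27.43 [0.5678 0.0331 0.0733] [ 3.1399 -0.0012  1.5997] [-5.708   1.0716 15.7081] 0.232
0.0700 27.88 [0.568  0.0331 0.0732] [ 3.1395 -0.0017  1.5996] [-7.0594  0.9774 22.3683] 0.238
```

View pics/l_side.png

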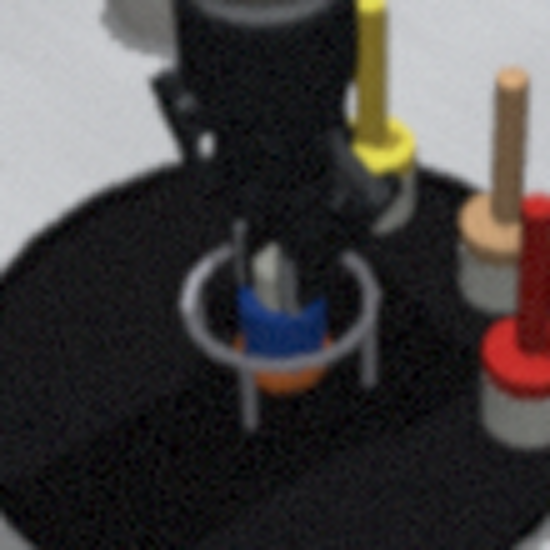

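View pics/l_w.png

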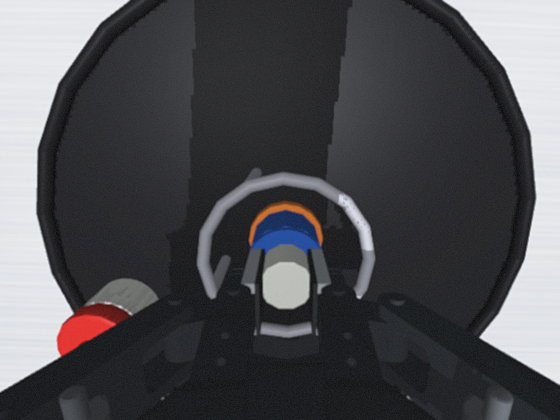

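View pics/l_t.png

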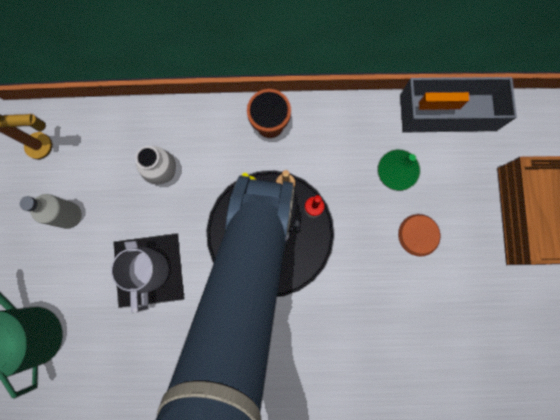

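The cap hit a hard stop at TCP z 0.0732, against a predicted 0.0734 for the collar fully down. The force then rose steeply to 22 N, and the knob hasn't slipped in the jaws (wrist px (287,285), unchanged). The jug is on the mat, the brushes are standing, and the vase and funnel are where they were. I'll run a last steadiness check and hand in.

```bash
python3 - <<'E'
from h import *
robot.sleep(0.5); s=robot.sense(); print(s["t"],s["tcp_pos"],s["wrist_force"])
t=robot.grab_frame("top"); P=cloud(t)
q=P[225:320,100:190].reshape(-1,3); q=q[(q[:,2]>.108)&(q[:,2]<.125)&(q[:,0]>.43)]; q=q[q[:,0]<.56]
h=cv2.convexHull(q[:,:2].astype(np.float32)).reshape(-1,2); print("jug rim mid",(q.min(0)+q.max(0))/2,q[:,2].mean())
robot.close_job()
E
```

```text
28.5333 [0.56801471 0.03307611 0.07316215] [-7.33502909  0.02345207 22.47167402]
jug rim mid [0.4875728  0.32336265 0.11277075] 0.11248543386390816
the job is handed in; nothing more can be done
```

I finished the job and handed it in at about 28.5 s of the 61 s allowed; no verdict is reported, so the results below are my own last checks.

- **Jug:** I lifted it by its handle and set it upright on the mat. Its rim centre measured about (0.488, 0.323), and the mat centre is (0.484, 0.324), so it is roughly 4 mm off centre.
- **Cap:** I pressed it onto the stud. The force rose, then reversed to about −9 N as the cap snapped over (the click). I then pressed on to a hard stop, reached at tool height 0.0732 m against a predicted 0.0734 m for the collar fully down.
- **Final hold:** the arm is still pressing the cap down with a steady 22 N or so, and the knob has not slipped in the jaws.
- **Other objects:** by eye in the last pictures, the vase and funnel had not moved. The red and wooden brushes stood clear, and the yellow one was partly hidden by the arm in the last top view but stood in the side view.

**Disagreements:** the cameras differed by 2–3 mm on the stud's position, so I centred the cap by comparing it with the stud within the same camera. A sideways force of about 7 N remained at the end, with the tool about 1 mm from its commanded position in x. The collar's travel was worked out from tool height and force, not measured directly.

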